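# Bolt the tool chest's lid

## Robot

A 7-joint arm with a two-finger parallel gripper is mounted at the origin on the work surface. World frame = base frame: x ahead of the robot, y to its left, z up, the work surface at z = 0. Lengths are in m, angles in rad, forces in N, time in s.
With the tool pointing down it reaches from about 0.4 to 0.9 m from the base axis. Payload 5.6 kg.
Tool frame: the origin (TCP) lies midway between the tips of the shut fingers; the grasp point (between the pads) lies 19 mm behind it; z points along the fingers, y is the line along which they close (so a half turn about z gives the same grasp; the last joint's range is limited). The gripper opens to 92 mm and grips with 3 to 60 N. Pads are 20 mm wide; open, the fingers measure 128 mm over their backs; the gripper's body (75 mm by 189 mm) begins 69 mm behind the grasp point.
Start: joints at [1.094, 0.468, -0.012, 1.603, 0.006, 1.071, -0.056], TCP at [0.273, -0.59, 0.215] pointing down, gripper open.
Joint ranges: [-2.53, 2.53], [-0.31, 2.02], [-1.57, 1.55], [0.28, 2.44], [-1.29, 4.43], [0.15, 1.84], [-2.92, 2.92]. Speed limits (rad/s): [2.57, 2.57, 3.14, 3.14, 3.14, 3.14, 3.14].

## Interface

Orientations are given as a 3x3 rotation matrix whose columns are the frame's x, y, z axes.
In Python, from station import env, effector, solver, viewer, workorder, search_frame, tip_of gives the robot as it stands. Calls block until the motion is done:
- env.reach(position, orientation): joint-space move of the TCP to a pose.
- env.movel(position, frame=None, rate=0.15): straight line of the TCP; frame=None keeps the orientation; rate is the mean speed in m/s.
- env.goto_joints(angles): joint-space move.
- effector.release() and effector.grasp(squeeze=None): open the fingers fully, or close them until they stop; squeeze is the grip in N (None keeps the last).
- env.pause(seconds).
- solver.inverse_kinematics(position, orientation): joint angles nearest the present ones, or None.
- env.sense(): the state.
- viewer.read_camera(name): name is "side" or "top" or "wrist"; returns (picture, depth): 420x560x3 uint8, red, green, blue; 420x560 float32, m along the optical axis (not along the pixel's ray), 0 where there is no reading.
- viewer.camera_info(name): a dict with "intrinsics" (3x3 intrinsics, pixels), "eye" and "rotation" of the camera in the world; the wrist camera has in their place "T_tool_cam" (4x4, takes a point from camera to tool coordinates, whose origin is the TCP and whose axes are the flange's). Camera axes: x right, y up, looking along -z (the intrinsics and any distortion apply to the point x, -y, -z); pixel columns grow to the right and rows downward; lengths in m; the calibration is good to about 2 mm. A picture is of the moment at which its call begins: read the wrist's pose just before it. camera_info takes no time and is no camera call.
A pose or a line that the arm cannot do raises env.PlanningError and nothing moves.
- workorder.finish_job(): hands the job in; it is judged then, once.
Trained networks look in the newest picture that a camera, given by its name, has taken for a name from the list of things; names that differ only in an ending like _2 or _b are one class to them, and where a whole thing is asked for, a point or a joint stands for the part that bears it (a point fixed in the world has none). Each returns a list of dicts, best first, with "score" (0 to 1); they miss things now and then, are a little off and sometimes report something else, mostly with a low value. They report only what shows in the picture. A call takes as long as a camera call.
- search_frame(camera, name): "at" ([x, y, z] in m, in world coordinates, good to about 4 mm: the middle of the surface that is visible of it).
- tip_of(camera, name): "at" ([x, y, z] in m, in world coordinates, good to about 4 mm: a listed point, or the origin of a listed thing).
The state is a dict: "t": time; "joint_positions": joint angles; "joint_velocities": joint speeds; "tau": joint torques, N m; "ee_pos": TCP position; "tcp_rot": TCP orientation; "wrist_force": force on the tool from outside, world axes, zero at the start; "moment": the same for the moment, N m; "gripper_width": finger opening in m; "grasp_force": force on a finger pad.
Only numpy, scipy, OpenCV 4.12 (cv2) and the standard library are available. Lean on these libraries where they do the work, as an engineer would, in place of code of your own. Each camera call takes 0.05 s, during which the arm holds its last target. There are 200 camera calls.

## Task

Lock the lid of the tool chest: slide the barrel bolt across into its keeper, then turn its handle down until it lies fully home in the notch of the keeper's guide bar, and let go. Feel for the notch gently, without forcing the handle hard against the guide bar, and leave the other things on the chest alone.

Things in the scene. Friction and masses are not known exactly. Their poses are not given: they have to be found in the camera images.
- bolt_plate: Base plate 44 x 215 x 4 mm, fixed on the chest's flat top, with two steel brackets (31 wide, 46 tall). Origin: middle of its underside, on the chest's top; z up, y along the bolt towards the keeper, x away from the handle's lying side. The bolt's axis (round bar 16 thick) runs along y 32 above the origin, over x = 0. The chest's front edge is 110 to 160 off on the -x side.
- handle_grip (a point): Grip point on the bolt's handle, a straight round steel bar 12 mm thick, free end round. The bar stands square to the bolt's axis and starts at it; this point lies on its centre line 75 from the axis, the free end at 95. With the bolt not slid (0) the bar is at y = -55 in the bolt plate's frame. Raised or lying, it stays where it is left (friction).
- bolt (a joint): How far bolt and handle have been slid towards the keeper, m: starts 0 to 0.02, end stops -0.002 and 0.095. Sliding takes 2.5 N, more while the handle is pressed on the guide bar. The notch is met at a travel between 0.047 and 0.077, different each time and not given by any pose: find it by feel or by eye. The end stop is beyond the notch.
- handle (a joint): Handle's angle about the bolt's axis, rad: 0 = upright, 1.57 = lying level, pointing to -x of the bolt plate and down in the notch. Turning takes 0.06 N m. Starts -0.15 to 0.5. Anywhere but at the notch the handle comes to rest on top of the guide bar at about 1.05; it can slide along on it.
- keeper: Keeper fixed on the lid, origin on the chest's top, same axes as bolt_plate, 150 further along y: 46 tall staple the bolt's end runs into. It carries the guide bar: steel, 12 thick, along the bolt at x = -32 to -44, its top 44 above the chest, beside the handle's whole travel. One notch 15 wide is cut in it; the handle lies home on the notch floor, 26 above the chest. Over 20 N on the grip is forcing it.
- dustbrush: Dust brush with wooden handle, about 210 mm long, lying on the chest beyond the bolt; leave it alone. Origin: middle of its underside.
- bitblock: Dark wooden block 50 x 120 x 35 mm with six drill bits standing in it (to 95 high), on the lid beyond the bolt; leave it alone. Origin: middle of its underside.
- screwjar: Closed glass jar, 60 mm across and 75 tall, on the chest at the end away from the keeper; leave it alone. Origin: middle of its underside.

How it is judged:
On the way, in this order (a step that is already met when the one before it is completed fails the run):
1. the bolt has been slid across (travel over 35 mm) with the handle still raised (value of joint bolt above 0.035 m and value of joint handle below 1.2 rad), for 0.05 s.
2. the handle is down in the notch (value of joint bolt above 0.04 m and value of joint handle above 1.45 rad), for 0.2 s.
At the end, for the whole second after the job is handed in: the bolt is across in the keeper (travel over 40 mm), its handle lies in the notch (within 0.12 rad of level) and is at rest (all of step 2 and velocity of joint handle between -0.05 and 0.05 rad/s); the robot touches nothing.
It fails at once if the bolt or its handle is forced against the keeper or its guide bar with more than 50 N (contact force between bolt_plate and keeper above 50 N).
It fails at once if another thing on the chest is moved by more than 20 mm (distance of any of dustbrush, bitblock, screwjar from where it was at the start of the episode above 0.02 m).
It also fails if it takes over 67 s, if anything falls off the work surface, if the arm or the gripper's body presses on something with over 40 N, if the wrist force passes 120 N, or if a joint passes its speed limit or range.

## Working session

There is one attempt and no reset: what is moved stays moved. The work goes in short steps, each a Python script; the robot and the scene stay as the last script left them, time stands still between calls to the robot, and variables do not carry over. Pictures are saved under pics/ and viewed, at most 10 in all, crops included, and the job is handed in when it is done.

```bash
mkdir -p pics; ls
python3 - <<'E'
from station import *
import cv2, numpy as np
for c in ("top","side"):
    p,d=viewer.read_camera(c); cv2.imwrite(f"pics/{c}0.png",p[...,::-1])
    for n in ("bolt_plate","handle_grip","keeper","dustbrush","bitblock","screwjar"):
        r=tip_of(c,n)[:2]; print(c,n,[(np.round(q["at"],4).tolist(),round(q["score"],2)) for q in r])
    i=viewer.camera_info(c); print(np.round(i["eye"],3),np.round(i["rotation"],3).tolist(),i["intrinsics"])
s=env.sense(); print(s["t"],s["tcp_rot"],s["wrist_force"])
E
```

```text
pics
top bolt_plate [([0.5606, 0.0427, 0.1384], 0.69)]
top handle_grip [([0.5555, 0.0077, 0.2477], 0.77)]
top keeper []
top dustbrush [([0.7361, -0.0561, 0.1362], 0.82)]
top bitblock [([0.7185, 0.1676, 0.1399], 0.8)]
top screwjar [([0.6392, -0.1883, 0.1363], 0.8), ([0.7384, -0.0583, 0.1369], 0.4)]
[ 0.597 -0.002  0.976] [[0.015, 0.996, -0.092], [-0.999, 0.018, 0.036], [0.038, 0.091, 0.995]] [[392.60518705   0.         283.89046749]
 [  0.         392.60518705 209.61636171]
 [  0.           0.           1.        ]]
side bolt_plate [([0.5621, 0.046, 0.1441], 0.77)]
side handle_grip [([0.5509, 0.0097, 0.2489], 0.74)]
side keeper []
side dustbrush [([0.7432, -0.0487, 0.1443], 0.84)]
side bitblock [([0.7185, 0.1621, 0.1379], 0.88)]
side screwjar [([0.6394, -0.1776, 0.1392], 0.96)]
[ 0.366 -0.491  0.882] [[0.828, 0.435, -0.354], [-0.561, 0.625, -0.543], [-0.015, 0.648, 0.762]] [[528.34511141   0.         276.37776126]
 [  0.         528.34511141 218.03420625]
 [  0.           0.           1.        ]]
0.7 [[ 9.07397799e-01  4.20272810e-01 -1.73156665e-05]
 [ 4.20272806e-01 -9.07397795e-01 -1.03749570e-04]
 [-5.93153209e-05  8.68648277e-05 -9.99999994e-01]] [1.24474405 0.55402257 0.05708008]
```

View pics/top0.png

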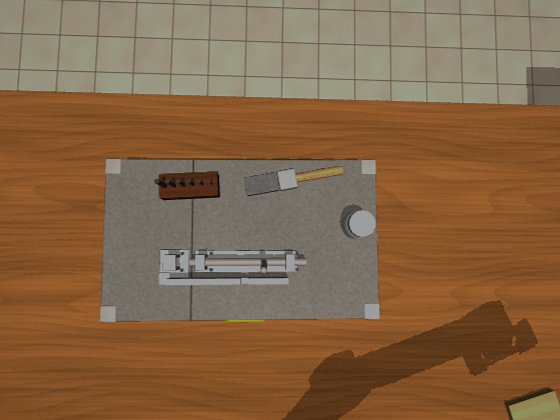

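View pics/side0.png

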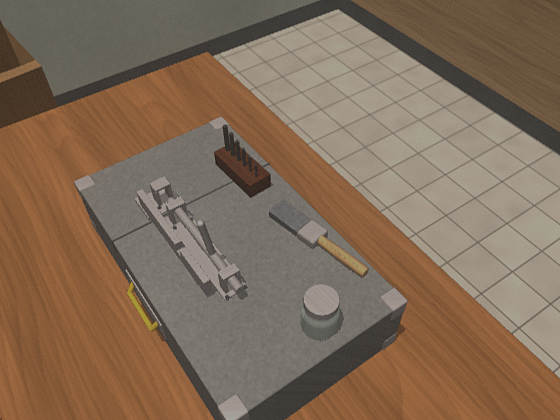

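The top view shows the bolt running along world y. The keeper is at the left (172,262), the upright handle at about (264,266), and the guide bar along row 281 with a mark near col 244 that may be the notch. The side view agrees, with the jar, brush and bit block well clear. Next I'll take a close wrist view.

```bash
cat > h.py <<'E'
from station import *
import cv2, numpy as np
R0=np.diag([1.,-1.,-1.])
def cloud(c):
    s=env.sense(); p,d=viewer.read_camera(c); i=viewer.camera_info(c); K=i["intrinsics"]
    if c=="wrist":
        T=np.array(i["T_tool_cam"]); W=np.eye(4); W[:3,:3]=s["tcp_rot"]; W[:3,3]=s["ee_pos"]; T=W@T
        Rc,e=T[:3,:3],T[:3,3]
    else: Rc,e=np.array(i["rotation"]),np.array(i["eye"])
    v,u=np.mgrid[:420,:560]
    P=np.stack([(u-K[0,2])/K[0,0]*d,-(v-K[1,2])/K[1,1]*d,-d],-1)@Rc.T+e
    P[d==0]=np.nan
    return p,P
E
python3 - <<'E'
from h import *
print({k:np.round(v,3).tolist() if not isinstance(v,str) else v for k,v in viewer.camera_info("wrist").items()})
env.reach([0.47,0.03,0.40],R0)
p,P=cloud("wrist"); cv2.imwrite("pics/w0.png",p[...,::-1]); np.savez("w0.npz",p=p,P=P)
for n in ("bolt_plate","handle_grip","keeper"):
    print(n,[(np.round(q["at"],4).tolist(),round(q["score"],2)) for q in tip_of("wrist",n)[:2]])
s=env.sense(); print(s["t"],s["ee_pos"],s["wrist_force"])
E
```

```text
{'intrinsics': [[297.606, 0.0, 282.317], [0.0, 297.606, 214.06], [0.0, 0.0, 1.0]], 'T_tool_cam': [[-0.001, 0.972, 0.235, 0.066], [1.0, 0.001, 0.0, -0.0], [-0.0, 0.235, -0.972, -0.17], [0.0, 0.0, 0.0, 1.0]]}
bolt_plate [([0.5629, 0.0441, 0.1441], 0.75)]
handle_grip [([0.5543, 0.0089, 0.2422], 0.82)]
keeper [([0.5586, 0.1983, 0.1405], 0.84)]
3.3 [0.47007513 0.02952165 0.3998052 ] [0.34419165 0.06724204 0.58942576]
```

View pics/w0.png

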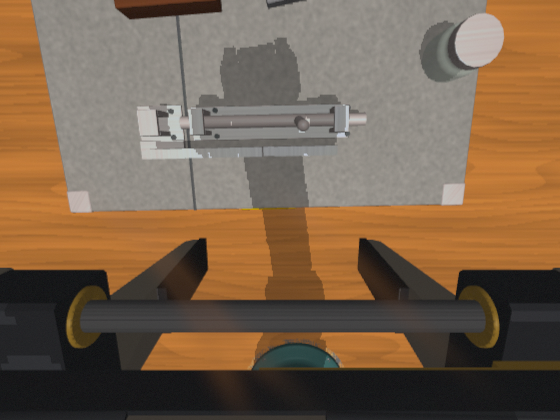

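The wrist view shows the handle at about (302,122) and the guide bar along row 152, with a dark line at about col 263 as the notch candidate. I'll measure both from the depth cloud.

Run:
```python
from h import *
z=np.load("w0.npz"); Pw=z["P"]; pt,Pt=cloud("top"); ps,Ps=cloud("side")
for n,P in (("w",Pw),("t",Pt),("s",Ps)):
    A=P.reshape(-1,3); A=A[np.isfinite(A[:,0])]
    ch=A[(abs(A[:,0]-.5)<.15)&(abs(A[:,1]-.05)<.2)]
    hz=np.histogram(ch[:,2],np.arange(.1,.2,.001)); zc=hz[1][hz[0].argmax()]+.0005
    g=A[(abs(A[:,0]-.523)<.014)&(abs(A[:,2]-zc-.044)<.005)&(abs(A[:,1]-.05)<.2)]
    f=np.polyfit(g[:,1],g[:,0],1); 
    print(n,"chest",zc,"bar n",len(g),"yaw slope",f,"y",g[:,1].min(),g[:,1].max(),"z",np.median(g[:,2]))
    m=g[abs(g[:,0]-np.polyval(f,g[:,1]))<.004]
    h=np.histogram(m[:,1],np.arange(.0,.11,.003)); print(" ".join(f"{a:.3f}:{b}" for a,b in zip(h[1],h[0])))
    hd=A[(abs(A[:,0]-.555)<.04)&(abs(A[:,1]-.01)<.03)&(A[:,2]>zc+.052)&(A[:,2]<zc+.135)]
    if len(hd): print(" handle",len(hd),hd.mean(0),"top",hd[hd[:,2]>np.percentile(hd[:,2],80)].mean(0),"zmax",hd[:,2].max(), "x(z)",np.polyfit(hd[:,2],hd[:,0],1), "yrange",np.percentile(hd[:,1],[3,97]))
p=z["p"]; cv2.imwrite("pics/w0c.png",cv2.resize(p[95:175,130:370,::-1],None,fx=3.3,fy=3.3,interpolation=cv2.INTER_CUBIC))
for v in range(146,160,2): print(v,np.round(Pw[v,256:270,2]*1000).tolist(), np.round(Pw[v,263,:2],4),p[v,256:270].mean(-1).astype(int).tolist())
```

```text
w chest 0.13950000000000004 bar n 1739 yaw slope [-0.01694901  0.52516991] y -0.039796778506061954 0.20323725314856014 z 0.18355362047743778
0.000:14 0.003:14 0.006:20 0.009:14 0.012:20 0.015:15 0.018:14 0.021:18 0.024:12 0.027:11 0.030:18 0.033:12 0.036:12 0.039:11 0.042:0 0.045:0 0.048:0 0.051:0 0.054:13 0.057:14 0.060:14 0.063:21 0.066:14 0.069:14 0.072:19 0.075:14 0.078:18 0.081:17 0.084:12 0.087:18 0.090:12 0.093:12 0.096:17 0.099:12 0.102:15 0.105:15
 handle 160 [0.55405181 0.01035763 0.25533941] top [0.55237862 0.00926662 0.26564498] zmax 0.26661334703051526 x(z) [-0.18904249  0.6023218 ] yrange [0.00439138 0.01508595]
t chest 0.13950000000000004 bar n 732 yaw slope [-0.02191062  0.52704544] y -0.039856847337881994 0.20177614348653453 z 0.18355138982683566
0.000:8 0.003:4 0.006:8 0.009:4 0.012:8 0.015:4 0.018:8 0.021:5 0.024:7 0.027:7 0.030:5 0.033:5 0.036:7 0.039:0 0.042:0 0.045:0 0.048:0 0.051:0 0.054:4 0.057:8 0.060:4 0.063:8 0.066:4 0.069:8 0.072:4 0.075:8 0.078:5 0.081:9 0.084:5 0.087:7 0.090:5 0.093:8 0.096:6 0.099:7 0.102:6 0.105:8
 handle 75 [0.55827968 0.00784154 0.24
[... 1362 characters left out ...]
67.0, 165.0, 165.0, 165.0, 165.0, 166.0, 166.0] [0.5234 0.0553] [145, 145, 139, 141, 142, 134, 97, 119, 140, 143, 143, 144, 141, 138]
154 [183.0, 184.0, 183.0, 183.0, 184.0, 183.0, 182.0, 166.0, 166.0, 165.0, 164.0, 166.0, 166.0, 167.0] [0.5208 0.0555] [145, 143, 139, 141, 141, 135, 102, 111, 140, 142, 144, 144, 142, 138]
156 [184.0, 183.0, 183.0, 183.0, 183.0, 184.0, 183.0, 139.0, 139.0, 141.0, 140.0, 139.0, 141.0, 139.0] [0.517  0.0572] [133, 131, 128, 129, 129, 126, 101, 105, 113, 113, 114, 112, 107, 104]
158 [139.0, 139.0, 140.0, 138.0, 140.0, 141.0, 139.0, 140.0, 140.0, 140.0, 137.0, 138.0, 139.0, 139.0] [0.5142 0.0572] [101, 102, 104, 104, 103, 103, 106, 105, 104, 102, 100, 97, 99, 97]
```

View pics/w0c.png

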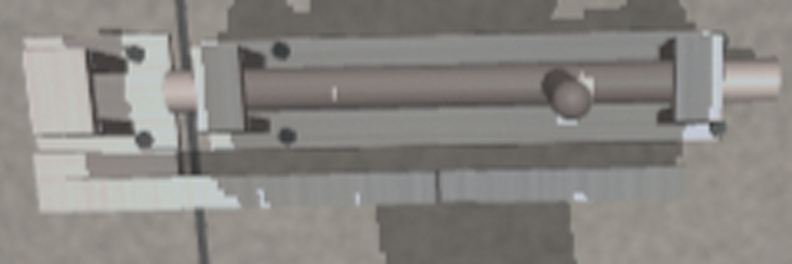

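The depth shows the notch clearly, with its floor at z≈0.166 between y≈0.040 and 0.054. The handle is at y≈0.0095 and tilted about 0.11 rad, and the bolt yaw is about 0.018 rad. The notch is therefore about 38 mm further along. I'll grasp lightly and slide.

```bash
cat >> h.py <<'E'
yaw=.018; ex=np.array([1,yaw,0.]); ey=np.array([-yaw,1,0.]); ez=np.array([0,0,1.])
R=np.column_stack([ex/np.linalg.norm(ex),-ey/np.linalg.norm(ey),-ez])
O=np.array([.5632,0,.1715])   # on the bolt axis; s = travel coordinate along it (world y)
def tcp(s,th,r=.075): return O+s*ey+r*(-np.sin(th)*ex+np.cos(th)*ez)-.019*ez
def go(s,th,rate=.05,r=.075): env.movel(tcp(s,th,r),R,rate=rate)
def st(msg=""):
    q=env.sense(); print(msg,"t%.1f"%q["t"],"pos",np.round(q["ee_pos"],4),"F",np.round(q["wrist_force"],1),"w %.4f g %.1f"%(q["gripper_width"],q["grasp_force"])); return q
E
python3 - <<'E'
from h import *
s0,th=.0100,.115
effector.release()
env.reach(tcp(s0,th)+.09*ez,R); go(s0,th,.15); st("at grasp")
effector.grasp(10); st("grasped")
go(s0+.0385,th,.05); st("slid")
E
```

```text
at grasp t4.9 pos [0.5551 0.0101 0.2286] F [-0.1 -0.4 -0.2] w 0.0919 g 0.0
grasped t6.1 pos [0.5544 0.0095 0.227 ] F [ 0.1 -0.8  1.3] w 0.0120 g 10.0
slid t7.0 pos [0.5536 0.0497 0.227 ] F [0.2 1.7 0.2] w 0.0116 g 10.0
```

Run:
```python
from h import *
s=.0480
env.pause(.3); st("settled")
for th in (.3,.5,.7,.85,.95,1.0,1.04,1.08,1.12):
    go(s,th,.05); env.pause(.15); q=st(f"th {th}")
    if abs(q["wrist_force"][2])>8 or np.linalg.norm(q["wrist_force"])>10: print("contact"); break
```

```text
settled t7.3 pos [0.5537 0.0488 0.227 ] F [ 0.7  2.2 -1.2] w 0.0116 g 10.0
th 0.3 t7.9 pos [0.5397 0.0475 0.2242] F [-0.8  1.7  2.2] w 0.0113 g 10.0
th 0.5 t8.5 pos [0.5261 0.0472 0.2182] F [-1.1  1.   3.6] w 0.0116 g 10.0
th 0.7 t9.1 pos [0.5138 0.047  0.2096] F [0.2 1.7 0.3] w 0.0115 g 10.0
th 0.85 t9.6 pos [0.5059 0.0469 0.2019] F [ 0.2  1.1 -0.5] w 0.0117 g 10.0
th 0.95 t10.1 pos [0.5012 0.0468 0.196 ] F [-0.2  0.9 -0.6] w 0.0117 g 10.0
th 1.0 t10.5 pos [0.4991 0.0468 0.1929] F [-0.7  1.   0.5] w 0.0117 g 10.0
th 1.04 t10.9 pos [0.4975 0.0468 0.1904] F [-0.4  0.2  1.4] w 0.0115 g 10.0
th 1.08 t11.3 pos [0.496  0.0468 0.1877] F [-1.   0.7  0.5] w 0.0117 g 10.0
th 1.12 t11.7 pos [0.4947 0.0467 0.185 ] F [-0.8  1.5  1. ] w 0.0119 g 10.0
```

Run:
```python
from h import *
s=.0480
for th in (1.16,1.2,1.25,1.3,1.36,1.42,1.48,1.53,1.56):
    go(s,th,.04); env.pause(.15); q=st(f"th {th}")
    if np.linalg.norm(q["wrist_force"])>9: print("contact"); break
p,P=cloud("side"); cv2.imwrite("pics/s1.png",cv2.resize(p[150:330,100:340,::-1],None,fx=3,fy=3))
```

```text
th 1.16 t12.1 pos [0.4934 0.0467 0.1823] F [-1.4 -0.3  0.7] w 0.0114 g 10.0
th 1.2 t12.5 pos [0.4923 0.0467 0.1796] F [-1.8  0.2  0. ] w 0.0116 g 10.0
th 1.25 t12.9 pos [0.4911 0.0467 0.176 ] F [-1.2 -0.1 -0.4] w 0.0118 g 10.0
th 1.3 t13.3 pos [0.49   0.0467 0.1725] F [-1.4  0.4 -0.3] w 0.0117 g 10.0
th 1.36 t13.7 pos [0.4889 0.0466 0.1681] F [-1.7 -0.  -0.3] w 0.0114 g 10.0
th 1.42 t14.1 pos [0.4882 0.0466 0.1637] F [-0.9  0.4 -0.8] w 0.0119 g 10.0
th 1.48 t14.5 pos [0.4876 0.0466 0.1592] F [-2.4  0.  -0.3] w 0.0115 g 10.0
th 1.53 t14.9 pos [0.4873 0.0466 0.1554] F [-2.9  0.7  0.4] w 0.0117 g 10.0
th 1.56 t15.3 pos [0.4872 0.0466 0.1532] F [-1.9  0.4 -0.2] w 0.0116 g 10.0
```

View pics/s1.png

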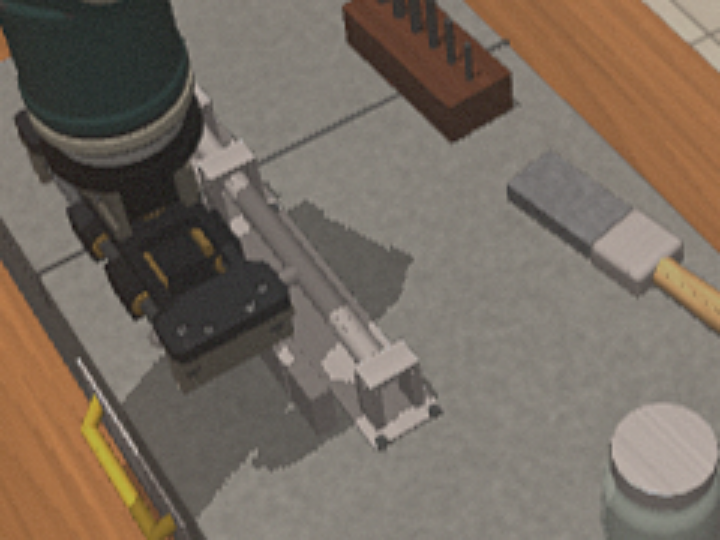

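The crop shows the handle base turned towards -x, with the gripper low beside the guide bar and no resistance felt, so the handle went into the notch. I'll seat it gently, let go, back off and check.

Run:
```python
from h import *
for th in (1.575,1.59):
    go(.0480,th,.03); env.pause(.15); q=st(f"th {th}")
    if np.linalg.norm(q["wrist_force"])>8: break
effector.release(); st("open")
e=np.array(env.sense()["ee_pos"])
env.movel(e+.13*ez,rate=.12)
env.reach([0.42,0.04,0.36],R); st("clear")
p,P=cloud("wrist"); cv2.imwrite("pics/w1.png",cv2.resize(p[60:200,100:400,::-1],None,fx=2.6,fy=2.6,interpolation=cv2.INTER_CUBIC))
print([(np.round(q["at"],4).tolist(),round(q["score"],2)) for q in tip_of("wrist","handle_grip")[:2]])
A=P.reshape(-1,3); a=A[(abs(A[:,0]-.488)<.018)&(abs(A[:,1]-.047)<.012)&(A[:,2]>.15)&(A[:,2]<.22)]
print(len(a),"z(x)",np.polyfit(a[:,0]-.488,a[:,2],1),"y",np.percentile(a[:,1],[2,98]))
```

```text
th 1.575 t15.7 pos [0.4872 0.0466 0.1522] F [-3.9 -0.2  0.9] w 0.0115 g 10.0
th 1.59 t16.1 pos [0.4873 0.0466 0.151 ] F [-4.3 -0.2  0.7] w 0.0116 g 10.0
open t17.4 pos [0.4873 0.0467 0.151 ] F [-0.5  0.7  0.1] w 0.0921 g 0.0
clear t19.1 pos [0.42   0.0397 0.3598] F [ 0.4 -0.  -0.2] w 0.0920 g 0.0
[([0.4842, 0.0442, 0.1718], 0.63)]
323 z(x) [-0.03979833  0.17975032] y [0.0415898  0.05216209]
```

View pics/w1.png

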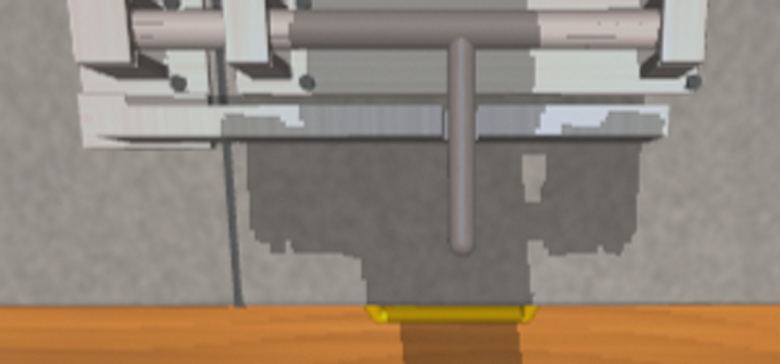

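The picture shows the handle lying across the guide bar in the notch at about (461,120), with its tip at (461,250). Depth puts it perhaps 0.03 rad short of level. A gentle press with shut fingers will make sure it is fully home.

Run:
```python
from h import *
effector.grasp(10)
x,y=.490,.0468
env.reach([x,y,.23],R); env.movel([x,y,.186],rate=.08); env.pause(.2); f0=st("above")["wrist_force"][2]
z=.186
while z>.1745:
    z-=.001; env.movel([x,y,z],rate=.02); env.pause(.1)
    q=env.sense(); df=q["wrist_force"][2]-f0; print("%.4f %.4f %.1f"%(z,q["ee_pos"][2],df))
    if df>5: break
env.movel([x,y,.25],rate=.12)
env.reach([0.42,0.04,0.36],R); st("clear")
p,P=cloud("wrist")
A=P.reshape(-1,3); a=A[(abs(A[:,0]-.488)<.018)&(abs(A[:,1]-.047)<.012)&(A[:,2]>.15)&(A[:,2]<.22)]
print(len(a),"z(x)",np.polyfit(a[:,0]-.488,a[:,2],1),"y",np.percentile(a[:,1],[2,98]))
```

```text
above t22.1 pos [0.4903 0.0469 0.1864] F [-0.1 -1.1 -0.8] w 0.0005 g 0.0
0.1850 0.1850 0.7
0.1840 0.1840 1.6
0.1830 0.1830 -0.8
0.1820 0.1820 2.2
0.1810 0.1810 0.3
0.1800 0.1800 2.1
0.1790 0.1790 0.4
0.1780 0.1781 2.3
0.1770 0.1775 6.9
clear t26.6 pos [0.4199 0.0394 0.359 ] F [ 0.9 -0.6 -0.9] w 0.0000 g 0.0
326 z(x) [0.004719   0.17605918] y [0.04139676 0.05203127]
```

The press met a firm stop at z≈0.1775, which is where the bar's top sits when it lies on the notch floor. The depth now shows the handle level, with nothing touching it.

```bash
python3 -c "
from station import *
print(workorder.finish_job())"
```

```text
the job is handed in; nothing more can be done
None
```

The bolt is slid across and its handle lies level on the notch floor; I let go, backed the arm clear and handed the job in at about 27 s of the 67 s limit, with measured forces staying under about 7 N (no verdict was returned).

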